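# Clamp a spice jar in the jar vise until its clutch clicks

## Task

Stand the spice jar upright in the nest of the jar vise, let go of it, and then close the vise on it by turning the black knob clockwise, seen from above, gripping it gently and without leaning on it, until its slip clutch gives under your hand and clicks over into the next notch. Stop at that first full click (a second or third does no harm, a fourth does) and let go, leaving the jar clamped; leave the salt shaker, the gold-lidded jar and the teaspoon alone.

Things in the scene. Friction and masses are not known exactly. Their poses are not given: they have to be found in the camera images.
- jar_mid (a point): Centre of the spice jar, half-way up its 105 mm, on its axis: a slim upright glass jar with a dark brown lid; body 42 mm across, lid 44 mm across and 20 mm high on top, about 0.11 kg (0.08 to 0.14), stands loose on the counter. z axis up along the jar.
- vise: The jar vise, fixed to the counter: aluminium base plate 92 mm (x) by 225 mm (y), its top 12 mm above the counter. Origin on the counter under its middle; y points from the knob end to the nest end, z up. At y = +50 mm the nest, open to both x sides, backed at +y by a rubber V block 55 mm high; at y = -75 mm a grey housing 70 by 66 mm, 60 mm high, carrying the knob.
- nest (a point): Point on the base plate (12 mm above the counter) where the axis of a jar stands that touches both faces of the V block. Axes as vise. A jar may be set down anywhere in the free gap, nearer the jaw (-y of the vise); the closing jaw pushes it into the V.
- vise_jaw: The sliding jaw, a flat rubber-faced plate 54 mm wide, 55 mm high above the counter, facing +y of the vise. Origin at the lower middle of its clamping face. It touches a jar seated in the V when its face is 21 mm in -y from nest; the free gap before that is 6 to 10 mm at the start. It moves 4 mm in +y for each radian of clockwise knob turn.
- knob_grip (a point): On the axis of the knob, at the height to grip: an upright round ribbed black knob 44 mm across, 32 mm high (72 to 104 mm above the counter, this point at 88 mm), vertical axis, free all round. While the jaw runs free it resists with 0.1 to 0.3 N m (screw friction); once the jaw clamps the jar this climbs to 0.3 to 0.45 N m, where the clutch gives (see vise_clutch). A grip of 35 N holds it.
- vise_clutch (a joint): Slip of the knob over its spindle, rad, clockwise from above positive. 0 to 0.15 till the clutch gives: the resisting torque then falls, crosses zero 0.2 to 0.3 rad further on and turns to a pull of up to 0.15 N m that draws the knob on into the next notch at 0.79, the click. Let go before 0.45, it may stay short. Further clicks each 0.79 rad. Over 100 N by the fingers (both added) harms it.
- salt_shaker: Bystander: a small glass salt shaker, 44 mm across, 90 mm high; origin under its middle.
- pickle_jar: Bystander: a squat glass jar with a gold lid, 64 mm across, 82 mm high; origin under its middle.
- teaspoon: Bystander: a steel teaspoon 137 mm long lying on the counter; origin under its middle.
- spice_jar: The same spice jar, given by the centre of its underside (52.5 mm below jar_mid); z axis up.
Things that resemble listed ones, but are neither listed nor needed, are in the scene too. What is shaped like the spice_jar but red is not meant.

How it is judged (in metres and radians):
On the way, in this order (a step that is already met when the one before it is completed fails the run):
1. the jar stands upright in the nest, let go, with the clutch not yet clicked (horizontal distance between spice_jar and nest below 0.018 m and z of spice_jar in the frame of nest below 0.004 m and angle between spice_jar's own z axis and vertical below 0.1 rad and contact force between the fingers and spice_jar below 0.1 N and value of joint vise_clutch below 0.6 rad), for 0.2 s.
2. the jaw bears on the jar and the knob's clutch has clicked over (value of joint vise_clutch above 0.6 rad and contact force between vise_jaw and spice_jar above 10 N and horizontal distance between spice_jar and nest below 0.006 m), for 0.05 s.
At the end, for the whole second after the job is handed in: The spice jar stands upright (within 0.08 rad) on the vise's base plate within 6 mm of the nest point, at rest, clamped by the jaw with more than 10 N; the clutch has clicked over at least once and at most three times (slip 0.6 to 2.6 rad) (all of step 2 and value of joint vise_clutch below 2.6 rad and z of spice_jar in the frame of nest below 0.004 m and angle between spice_jar's own z axis and vertical below 0.08 rad and linear speed of spice_jar below 0.01 m/s); the robot touches nothing.
It fails at once if the clutch is driven over a fourth click (value of joint vise_clutch above 2.75 rad).
It fails at once if a bystander is moved more than 2 cm (distance of any of salt_shaker, pickle_jar, teaspoon from where it was at the start of the episode above 0.02 m).
It fails at once if the vise or its knob is squeezed or pushed by the fingers with over 100 N (both fingers added) (contact force between the fingers and vise above 100 N).
It also fails if it takes over 67 s, if anything falls off the work surface, if the arm or the gripper's body presses on something with over 40 N, if the wrist force passes 120 N, or if a joint passes its speed limit or range.

## Robot

A 6-joint arm with a two-finger parallel gripper is mounted at the origin on a cart in front of the work surface, level with it; the furniture and walls round the work are solid. World frame = base frame: x ahead of the robot, y to its left, z up, the work surface at z = 0. Lengths are in mm, angles in rad, forces in N, time in s.
With the tool pointing down it reaches from about 350 to 875 mm from the base axis. Payload 4.2 kg.
Tool frame: the origin (TCP) lies at the very end of the fingers, on their centre line; the grasp point (between the pads) lies 19 mm behind it; z points along the fingers, y is the line along which they close (so a half turn about z gives the same grasp; the last joint's range is limited). The gripper opens to 85 mm and grips with 20 to 120 N. Pads are 22 mm wide; open, the fingers measure 114 mm over their backs; the gripper's body (76 mm by 85 mm) begins 54 mm behind the grasp point. The pads swing forward as they close: fully open they stand 13 mm farther back than shut.
Start: joints at [-1.023, 0.385, 0.008, 0, -1.194, -0.259], TCP at [178.017, -599.09, 231.312] pointing down, gripper open.
Joint ranges: [-3.14, 3.14], [-1.21, 2.06], [-1.07, 1.41], [-3.16, 2.05], [-2.99, -0.16], [-3.1, 3.1]. Speed limits (rad/s): [2.79, 2.79, 3.14, 3.14, 3.14, 3.14].

## Interface

Orientations are given as a unit quaternion [x, y, z, w].
In Python, from bench import arm gives the robot as it stands. The module is installed in compiled form; this text tells all that it offers.
- The arm moves only by the tool drive_tool, never from a script. Its argument "targets" is a list of rows, each a list of 5 numbers: the closure, from -1 (fully open) to 1 (shut), then the shift along the tool's x, y, z in mm, then the turn about the tool's z in degrees. In form: [[grip, tx, ty, tz, roll], ...]. A call has 1 to 12 rows; each row is the pose to reach, as a shift and turn from the pose commanded when the call began, along the tool's axes at that moment; what a row does not reach only later rows make up. A row lasts 1/10 s, in which the tool goes at most 50 mm and 8.59 degrees, less where a joint would pass 70% of its speed; a pose out of reach is approached as far as the arm can. A call with a gripper value outside its range is refused whole. The fingers move at their own pace and stop on an object; the grip force is fixed at half the most. Time passes only in rows, so rows that repeat a pose let the fingers close. It gives the time, the measured TCP pose, the force, the opening and the grip force at its end, in the units of the state.
- arm.read_state(): the state, without advancing time (a new reading comes with each control period).
- arm.get_image(name): name is "side" or "top" or "wrist"; returns the picture (384x512x3 uint8, blue, green, red); there is no depth.
- arm.camera_params(name): a dict with "fov_y" (degrees; the focal length in pixels is half the picture's height over the tangent of half this angle, whatever the lens; pixels are square), "cx", "cy" (the principal point, pixels), "rvec" (rotation vector, rad) and "tvec" (3), from world to camera coordinates, as OpenCV has them; the wrist camera has in their place "tool_from_camera" (4x4, takes a point from camera to tool coordinates, whose origin is the TCP and whose axes are the flange's). Camera axes: x right, y down, z forward; pixel columns grow to the right and rows downward; lengths in mm; the calibration is good to about 2 mm. The wrist camera is an equidistant fisheye: a pixel r from the principal point sees the ray r / f radians off the axis. A picture is of the moment at which its call begins: read the wrist's pose just before it. camera_params takes no time and is no camera call.
- arm.job_done(): hands the job in; it is judged then, once.
The state is a dict: "clock": time; "joints": joint angles; "joint_vel": joint speeds; "joint_efforts": joint torques, N m; "position": TCP position; "ee_rot": TCP orientation; "contact_force": force on the tool from outside, world axes, zero at the start; "wrist_torque": the same for the moment, N m; "gripper_width": finger opening in mm; "grasp_force": force on a finger pad.
Only numpy, scipy, OpenCV 4.12 (cv2) and the standard library are available. Lean on these libraries where they do the work, as an engineer would, in place of code of your own. Each camera call takes 0.05 s, during which the arm holds its last target. There are 200 camera calls.

## Working session

There is one attempt and no reset: what is moved stays moved. The work goes in short steps, Python scripts to look and compute and a tool call to move; the robot and the scene stay as the last step left them, time stands still between calls to the robot, and variables do not carry over. Pictures are saved under pics/ and viewed, at most 11 in all, crops included, and the job is handed in when it is done.

Besides the shell and the picture viewer there is one more tool, called after "Emit:" as name(argument=value, ...) on one line, values as JSON. drive_tool: Moves the arm, as the interface text tells. Its arguments: {"type":"object","properties":{"targets":{"type":"array","items":{"type":"array","items":{"type":"number"}}}},"required":["targets"]}

```bash
mkdir -p pics; python3 - <<'E'
from bench import arm
import cv2
for n in("side","top"):
    cv2.imwrite(f"pics/{n}0.png",arm.get_image(n)); print(n,arm.camera_params(n))
print(arm.camera_params("wrist")); print(arm.read_state())
E
```

```text
side {'fov_y': 42.828298075943756, 'cx': 259.1152471345197, 'cy': 193.13623649274237, 'rvec': array([ 2.02177897,  0.20141274, -0.11210553]), 'tvec': array([-504.49932048,   27.04956193, 1492.58432982])}
top {'fov_y': 50.590562910271494, 'cx': 250.04160200357427, 'cy': 193.8947134040565, 'rvec': array([ 2.15139359, -2.13763671,  0.1294682 ]), 'tvec': array([  32.19488345,  516.46064737, 1329.60798863])}
{'fov_y': 65.70646984690485, 'cx': 253.10098086344186, 'cy': 190.60499621100792, 'tool_from_camera': array([[-3.38461413e-04, -9.50956350e-01, -3.09324918e-01,
         8.01404518e+01],
       [ 9.99999938e-01, -2.90505447e-04, -2.01094021e-04,
        -4.82721560e-01],
       [ 1.01371062e-04, -3.09324967e-01,  9.50956389e-01,
        -1.42628846e+02],
       [ 0.00000000e+00,  0.00000000e+00,  0.00000000e+00,
         1.00000000e+00]])}
{'clock': 0.1, 'joints': array([-1.02340602e+00,  3.85477808e-01,  6.73580880e-03, -4.33074545e-04,
       -1.19400993e+00, -2.58594962e-01]), 'joint_vel': array([-0.00095304, -0.00080902,  0.00352922,  0.00132876,  0.00067644,
        0.00129563]), 'joint_efforts': array([-6.25917091e-04, -3.93318844e+01,  1.88929600e+01,  4.19802010e+00,
       -2.58137210e-03,  4.06649487e-07]), 'position': array([ 177.8550783 , -598.60052915,  230.32194094]), 'ee_rot': array([-1.43817288e-01,  9.89603755e-01,  9.78402864e-04, -1.98320786e-04]), 'contact_force': array([ 0.11695303, -0.12232998,  0.0022283 ]), 'wrist_torque': array([0.02332341, 0.01613615, 0.04329871]), 'grasp_force': 0.0, 'gripper_width': 85.148624914688}
```

View pics/side0.png

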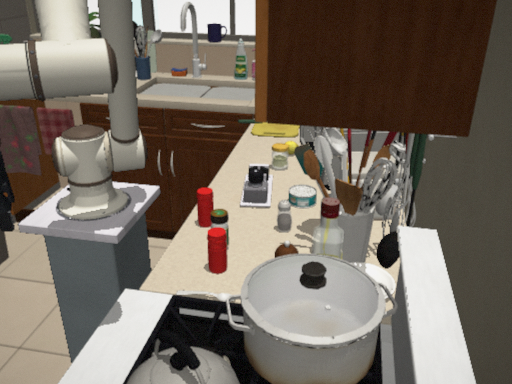

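View pics/top0.png

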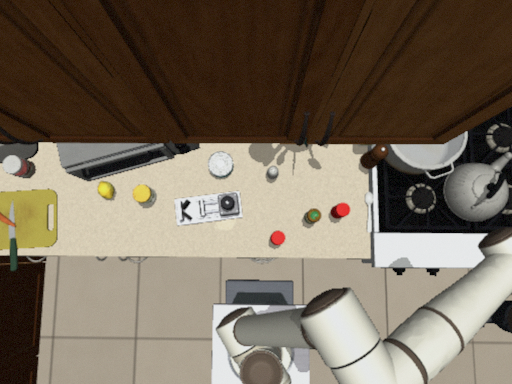

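Both views show the vise (top: knob at 228,204, V block at about 184,211). Candidates for the spice jar are the jar at top (313,216) / side (219,228), the red ones at top (341,210) and (278,238), and the brown mill at (375,155). I choose the one at (313,216) and check it in a close crop.

```bash
cat > h.py <<'E'
import numpy as np,cv2
from bench import arm
from scipy.spatial.transform import Rotation as R
def cam(n):
    p=arm.camera_params(n); f=192/np.tan(np.radians(p['fov_y']/2))
    M=cv2.Rodrigues(p['rvec'])[0]; return f,p['cx'],p['cy'],M,p['tvec']
def back(n,u,v,z):
    f,cx,cy,M,t=cam(n); c=-M.T@t; d=M.T@np.array([(u-cx)/f,(v-cy)/f,1]); return c+d*(z-c[2])/d[2]
def proj(n,X):
    f,cx,cy,M,t=cam(n); q=M@np.array(X)+t; return q[:2]/q[2]*f+[cx,cy]
def wback(st,u,v,z):
    p=arm.camera_params('wrist'); f=192/np.tan(np.radians(p['fov_y']/2))
    a=np.array([u-p['cx'],v-p['cy']]);r=np.hypot(*a);th=r/f
    d=np.r_[a/max(r,1e-9)*np.sin(th),np.cos(th)]
    T=p['tool_from_camera'];Q=R.from_quat(st['ee_rot']).as_matrix()
    o=Q@T[:3,3]+st['position'];d=Q@T[:3,:3]@d
    return o+d*(z-o[2])/d[2]
def wproj(st,X):
    p=arm.camera_params('wrist'); f=192/np.tan(np.radians(p['fov_y']/2))
    T=p['tool_from_camera'];Q=R.from_quat(st['ee_rot']).as_matrix()
    q=T[:3,:3].T@(Q.T@(np.array(X)-st['position'])-T[:3,3])
    r=np.hypot(*q[:2]);return q[:2]/r*np.arctan2(r,q[2])*f+[p['cx'],p['cy']]
E
python3 - <<'E'
from h import *
t=cv2.imread('pics/top0.png');s=cv2.imread('pics/side0.png')
a=cv2.resize(t[175:260,160:360],(800,340),interpolation=cv2.INTER_CUBIC)
b=cv2.resize(s[160:290,180:310],(260,260),interpolation=cv2.INTER_CUBIC)
c=np.zeros((600,800,3),np.uint8);c[:340]=a;c[340:,:260]=b;cv2.imwrite('pics/crop0.png',c)
print('jar',back('top',313,216,105)); print('side lid',back('side',219,214,105))
print('knob',back('top',228,203,104)); print('Vend',back('top',185,210,55))
print('reds',back('top',341,210,105),back('top',278,238,105),'salt',back('top',272,172,90))
print('cams',[-cam(n)[3].T@cam(n)[4] for n in('top','side')])
E
```

```text
jar [ 437.43198022 -164.77118788  105.        ]
side lid [ 446.48176673 -178.23081336  105.        ]
knob [477.27093525 104.37236049 104.        ]
Vend [458.74677924 249.47333198  55.        ]
reds [ 456.97095508 -253.28881151  105.        ] [367.61219587 -54.28939223 105.        ] salt [580.87330814 -36.0521252   90.        ]
cams [array([ 332.26604531,   14.90691597, 1387.44461988]), array([  742.98971429, -1205.94580699,   690.4492884 ])]
```

View pics/crop0.png

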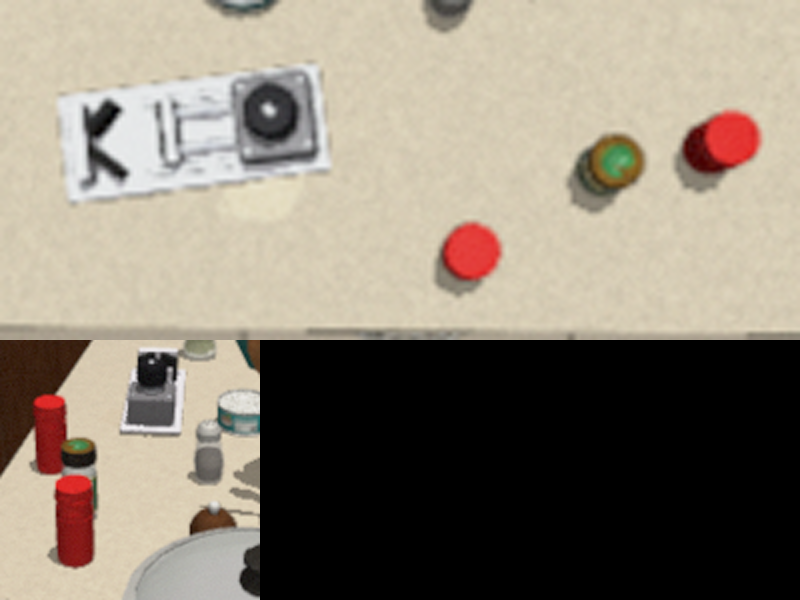

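The crop shows the brown-lidded jar with a green spot on the lid at full-frame (314,215). It is neither of the red ones. The vise knob is at about (227,202). I'll move over the jar.

Emit:
drive_tool(targets=[[-1,-31,28,0,8.3],[-1,-62,57,0,16.6],[-1,-94,85,0,24.9],[-1,-125,114,0,33.2],[-1,-156,142,0,41.5],[-1,-187,171,0,49.8],[-1,-219,199,0,58],[-1,-250,228,0,66.3],[-1,-281,256,0,74.6],[-1,-312,285,0,83],[-1,-344,313,0,91.2],[-1,-375,342,0,99.5]])

```text
clock: 1.3
position: [437.6, -168.3, 231.2]
ee_rot: [0.621, 0.784, -0.0, -0.0]
contact_force: [0.5, 0.1, 0.2]
gripper_width: 85.0
grasp_force: 0.0
```

```bash
python3 - <<'E'
from h import *
P=[back('top',160+u/4,175+v/4,12) for u,v in((58,97),(320,65),(328,170),(70,202))]
P=np.array(P);print(P[:,:2]);print('sides',[np.linalg.norm(P[i]-P[(i+1)%4]) for i in range(4)]);c=P.mean(0);
y=(P[0]+P[3]-P[1]-P[2])/2;y/=np.linalg.norm(y);print('c',c,'yaw',np.degrees(np.arctan2(-y[0],y[1])),'nest',c+50*y,'knob',c-75*y)
print('knobtop',back('top',160+270/4,175+108/4,104))
st=arm.read_state();im=arm.get_image('wrist');cv2.imwrite('pics/w1.png',im)
print(st['clock'],st['position'],st['ee_rot'],st['joints'])
y=R.from_quat(st['ee_rot']).as_matrix()[:,1];print('tool y yaw',np.degrees(np.arctan2(y[1],y[0])))
print('expect lid at',wproj(st,[437,-165,105]))
E
```

```text
[[499.51290554 294.11144931]
 [528.34830906  70.28788723]
 [438.46611496  62.53876199]
 [409.93928138 280.99708779]]
sides [np.float64(225.67336448537122), np.float64(90.21561815256169), np.float64(220.31300540188403), np.float64(90.52856246993785)]
c [469.06665273 176.98379658  12.        ] yaw 7.389788796701043 nest [462.63570975 226.56850161  12.        ] knob [478.71306722 102.60673905  12.        ]
knobtop [480.46360683 106.01206259 104.        ]
1.3 [ 437.59288799 -168.2874909   231.19043037] [ 6.20510512e-01  7.84198121e-01 -1.50464264e-05 -1.07094913e-04] [-1.93966251e-02  1.16501321e-01 -3.58120422e-01 -1.18787625e-04
 -1.09636331e+00 -2.89013250e+00]
tool y yaw 13.293151390581796
expect lid at [254.16365655 178.45873037]
```

View pics/w1.png

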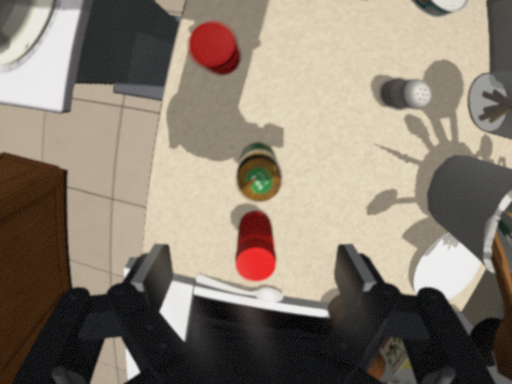

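The wrist view shows the jar's lid at about (259,179), the red decoy at (256,264) behind it, the second red at (214,45) and the salt shaker at (415,94). The path down to the jar is free. Now I'll compute the offset.

```bash
python3 - <<'E'
from h import *
im=cv2.imread('pics/w1.png');hsv=cv2.cvtColor(im,cv2.COLOR_BGR2HSV)
st=arm.read_state();Q=R.from_quat(st['ee_rot']).as_matrix()
m=(((hsv[...,0]>8)&(hsv[...,0]<90)&(hsv[...,1]>110))*255).astype(np.uint8);m[:150]=0;m[206:]=0;m[:,:225]=0;m[:,295:]=0
ys,xs=np.nonzero(m);print(xs.min(),xs.max(),ys.min(),ys.max(),np.median(xs))
for u,v in((259.5,179),((xs.min()+xs.max())/2,(ys.min()+ys.max())/2)):
    X=wback(st,u,v,105);print(X,'tool',Q.T@(X-st['position']))
print('lid width',np.linalg.norm(wback(st,xs.min(),179,105)-wback(st,xs.max(),179,105)))
E
```

```text
238 279 152 200 258.0
[ 445.43338647 -160.86361092  105.        ] tool [  2.77301992   5.21451213 126.24781292]
[ 443.83791545 -158.23538025  105.        ] tool [  5.69585329   4.2604853  126.24633982]
lid width 38.60088333051505
```

Emit:
drive_tool(targets=[[-1,2,5,40,0],[-1,2,5,80,0],[-1,2,5,115,0],[-1,2,5,140,0],[-1,2,5,158,0],[-1,2,5,166,0],[-1,2,5,166,0],[1,2,5,166,0],[1,2,5,166,0],[1,2,5,166,0],[1,2,5,166,0],[1,2,5,166,0]])

```text
clock: 2.55
position: [442.2, -167.0, 66.5]
ee_rot: [0.618, 0.786, 0.0, 0.001]
contact_force: [-1.5, 0.4, 5.9]
gripper_width: 42.8
grasp_force: 60.4
```

Emit:
drive_tool(targets=[[1,0,0,-40,0],[1,0,0,-90,-8.5],[1,20,2,-135,-17],[1,60,6,-135,-25.5],[1,100,10,-135,-34],[1,140,14,-135,-42.5],[1,180,18,-135,-51],[1,220,22,-135,-59.5],[1,260,26,-135,-68],[1,300,30,-135,-76.5],[1,335,33,-135,-85],[1,369,36,-135,-93.5]])

```text
clock: 3.75
position: [388.9, 201.7, 200.3]
ee_rot: [-0.152, 0.988, 0.0, -0.0]
contact_force: [0.9, -0.4, -1.5]
gripper_width: 42.8
grasp_force: 61.4
```

Emit:
drive_tool(targets=[[1,0,0,0,-8.5],[1,0,0,0,-17],[1,0,0,0,-25.5],[1,0,0,0,-34],[1,0,0,0,-42.5],[1,0,0,0,-51],[1,0,0,0,-59.5],[1,0,0,0,-68],[1,0,0,0,-76.5],[1,0,0,0,-80.5],[1,0,0,0,-80.5]])

```text
clock: 4.85
position: [389.5, 200.1, 200.2]
ee_rot: [0.752, -0.659, -0.0, 0.0]
contact_force: [0.1, 0.2, -1.5]
gripper_width: 42.7
grasp_force: 61.5
```

```bash
python3 - <<'E'
from h import *
st=arm.read_state();im=arm.get_image('wrist');cv2.imwrite('pics/w2.png',im)
print(st['clock'],st['position'],st['ee_rot'],st['joints'],st['contact_force'])
y=R.from_quat(st['ee_rot']).as_matrix()[:,1];print('tool y yaw',np.degrees(np.arctan2(y[1],y[0])))
np.save('st2.npy',st,allow_pickle=True)
E
```

```text
4.85 [389.49206095 200.06528085 200.19525789] [ 7.52253500e-01 -6.58873754e-01 -2.12821554e-04  5.90067945e-05] [ 8.47780241e-01  9.06816166e-02 -4.72571683e-01 -5.02851154e-04
 -1.00766267e+00 -7.15356718e-01] [ 0.12726309  0.19160073 -1.51149297]
tool y yaw -172.42807049061565
```

View pics/w2.png

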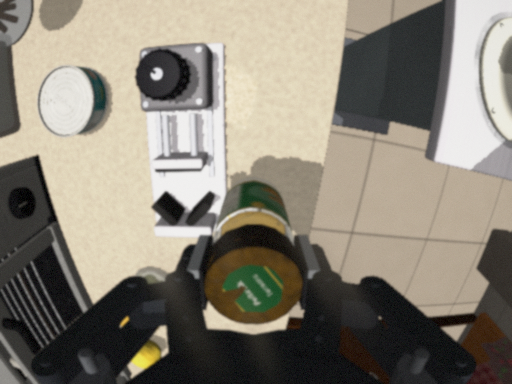

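The wrist view shows the lid around (253,280), the knob near (162,74), housing-top corners near (138,46), (207,43), (212,108) and (143,110), and plate corners (155,236) and (225,43). The jaw is at about row 162 and the V block at rows 193-222. I'll fit the vise pose and the jar's offset in the hand.

```bash
cat > fit.py <<'E'
from h import *
from scipy.optimize import least_squares
st=np.load('st2.npy',allow_pickle=True).item();im=cv2.imread('pics/w2.png')
def W(p,X): 
    c,s=np.cos(p[2]),np.sin(p[2]);return [p[0]+c*X[0]-s*X[1],p[1]+s*X[0]+c*X[1],X[2]]
obs=[((155,236),(46,112.5,12)),((225,43),(-46,-112.5,12)),((138,46),(35,-108,60)),((207,43),(-35,-108,60)),((212,108),(-35,-42,60)),((143,110),(35,-42,60))]
f=lambda p:np.concatenate([wproj(st,W(p,X))-np.array(u) for u,X in obs])
r=least_squares(f,[469,177,.129],loss='soft_l1',x_scale=[10,10,.1]);p=r.x
print('vise',p[:2],np.degrees(p[2]));print(f(p).reshape(-1,2).round(1).tolist())
print('nest',W(p,(0,50,12)),'knob',W(p,(0,-75,88)))
np.save('vise.npy',p)
Q=R.from_quat(st['ee_rot']).as_matrix()
T=lambda d:st['position']+Q@np.array(d)
big=cv2.resize(im[20:340,100:330],None,fx=2.4,fy=1.8,interpolation=cv2.INTER_CUBIC)
big=cv2.resize(im[20:335,110:320],None,fx=1.9,fy=1.9,interpolation=cv2.INTER_CUBIC)
def L(P,col,closed=True):
    q=((np.array(P)-[110,20])*1.9).round().astype(int);cv2.polylines(big,[q],closed,col,1)
L([wproj(st,W(p,X)) for X in((46,112.5,12),(-46,112.5,12),(-46,-112.5,12),(46,-112.5,12))],(0,0,255))
L([wproj(st,W(p,X)) for X in((35,-108,60),(-35,-108,60),(-35,-42,60),(35,-42,60))],(0,255,0))
a=np.linspace(0,6.28,40)
L([wproj(st,W(p,(22*np.cos(t),-75+22*np.sin(t),104))) for t in a],(255,0,255))
L([wproj(st,W(p,(21*np.cos(t),50+21*np.sin(t),12))) for t in a],(255,0,0))
for y,c in((21,(0,255,255)),(25,(255,255,0))): L([wproj(st,W(p,(x,y,55))) for x in(-27,27)],c,False)
for dx,c in((0,(0,0,255)),(-5,(255,255,0)),(5,(255,0,255))): L([wproj(st,T((dx+22*np.cos(t),22*np.sin(t),-38.5))) for t in a],c)
cv2.imwrite('pics/ov.png',big)
E
python3 fit.py
```

```text
vise [468.87279876 182.34173979] 7.285124183481841
[[1.7, -3.4], [-0.0, 0.8], [0.5, -0.1], [1.6, -2.9], [-3.2, 0.3], [-3.3, 1.4]]
nest [np.float64(462.5324449222416), np.float64(231.93810974747166), 12] knob [np.float64(478.3833295230343), np.float64(107.94718484821801), 88]
```

View pics/ov.png

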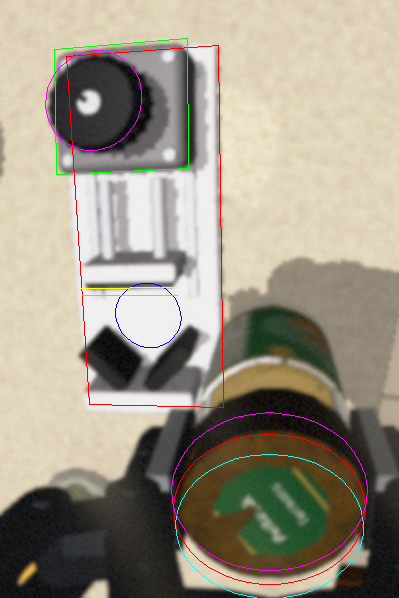

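The overlay matches the knob and plate edges to about 3 mm. The jar's axis sits about 4 mm toward tool +x from the TCP, and the jaw face is at about vise y=19 to 21. I'll go over the gap with the jar's bottom just above the jaw's height, then check.

Emit:
drive_tool(targets=[[1,-5,-19,0,0],[1,-11,-38,0,0],[1,-16,-57,0,0],[1,-21,-77,0,0],[1,-21,-77,20,0],[1,-21,-77,45,0],[1,-21,-77,65,0],[1,-21,-77,68,0],[1,-21,-77,68,0],[1,-21,-77,68,0]])

```text
clock: 5.9
position: [464.1, 231.8, 133.5]
ee_rot: [0.752, -0.659, 0.0, -0.001]
contact_force: [0.1, -0.5, -1.1]
gripper_width: 42.8
grasp_force: 61.6
```

```bash
cat > ov3.py <<'E'
from h import *
st=arm.read_state();im=arm.get_image('wrist');p=np.load('vise.npy');cv2.imwrite('pics/w3.png',im);np.save('st3.npy',st,allow_pickle=True)
print(st['clock'],st['position'],st['contact_force'],st['gripper_width'])
c,s=np.cos(p[2]),np.sin(p[2])
W=lambda X:[p[0]+c*X[0]-s*X[1],p[1]+s*X[0]+c*X[1],X[2]]
Q=R.from_quat(st['ee_rot']).as_matrix();T=lambda d:st['position']+Q@np.array(d)
big=cv2.resize(im[0:300,100:420],None,fx=2,fy=2,interpolation=cv2.INTER_CUBIC)
def L(P,col,closed=True):
    q=((np.array(P)-[100,0])*2).round().astype(int);cv2.polylines(big,[q],closed,col,1)
for y,cc in((21,(0,255,255)),(17,(255,255,0))): L([wproj(st,W((x,y,55))) for x in(-27,27)],cc,False)
a=np.linspace(0,6.28,40)
L([wproj(st,W((22*np.cos(t),-75+22*np.sin(t),104))) for t in a],(255,0,255))
L([wproj(st,T((4+22*np.cos(t),22*np.sin(t),-38.5))) for t in a],(255,0,255))
L([wproj(st,T((4+21*np.cos(t),21*np.sin(t),66.5))) for t in a],(0,0,255))
cv2.imwrite('pics/ov3.png',big)
E
python3 ov3.py
```

```text
5.9 [464.06827315 231.83769504 133.46736383] [ 0.05924478 -0.4790548  -1.14397239] 42.76266091129816
```

View pics/ov3.png

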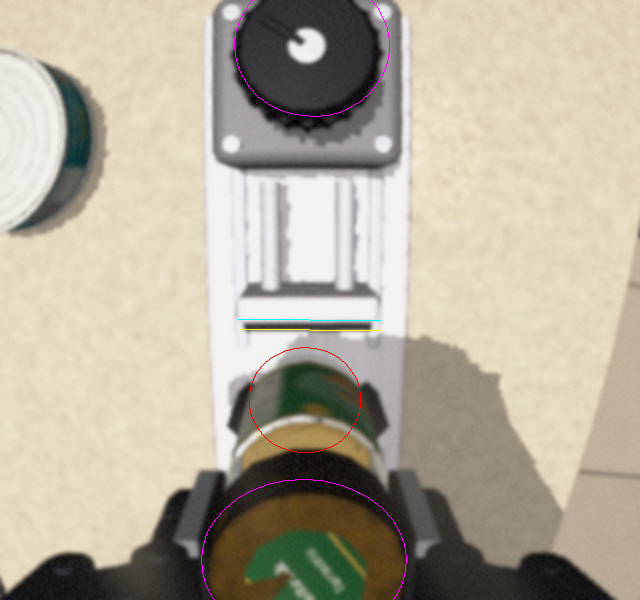

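The jar's lower front edge is 5 mm nearer the V than the model drawn, so the jar is centred about on the TCP. The jaw face is at vise y=21, giving a free gap of about 8 mm. I'll shift 4 mm toward the jaw and lower.

Emit:
drive_tool(targets=[[1,4,1,0,0],[1,4,1,0,0],[1,4,1,12,0],[1,4,1,24,0],[1,4,1,36,0],[1,4,1,46,0],[1,4,1,51,0],[1,4,1,51,0],[1,4,1,51,0]])

```text
clock: 6.85
position: [462.9, 227.1, 81.2]
ee_rot: [0.752, -0.659, 0.0, 0.0]
contact_force: [-0.8, 1.0, -0.9]
gripper_width: 42.8
grasp_force: 61.6
```

Emit:
drive_tool(targets=[[1,0,0,1,0],[1,0,0,2,0],[1,0,0,2,0],[1,0,0,2,0]])

```text
clock: 7.25
position: [463.0, 227.2, 79.5]
ee_rot: [0.752, -0.659, 0.0, -0.0]
contact_force: [0.2, 0.0, -1.7]
gripper_width: 42.9
grasp_force: 61.6
```

Emit:
drive_tool(targets=[[1,0,0,1,0],[1,0,0,1,0],[1,0,0,1,0]])

```text
clock: 7.55
position: [463.1, 227.3, 78.6]
ee_rot: [0.752, -0.659, 0.0, -0.0]
contact_force: [-0.3, 0.4, 0.9]
gripper_width: 42.8
grasp_force: 61.7
```

Emit:
drive_tool(targets=[[1,0,0,1,0],[1,0,0,1,0],[1,0,0,1,0]])

```text
clock: 7.85
position: [463.2, 227.3, 78.5]
ee_rot: [0.753, -0.658, 0.0, -0.0]
contact_force: [-1.3, -1.0, 6.9]
gripper_width: 43.0
grasp_force: 62.1
```

Touch-down is at the expected height, with 7 N on the plate. I'll open and rise.

Emit:
drive_tool(targets=[[-1,0,0,-1,0],[-1,0,0,-1,0],[-1,0,0,-1,0],[-1,0,0,-1,0],[-1,0,0,-1,0],[-1,0,0,-15,0],[-1,0,0,-45,0],[-1,0,0,-80,0],[-1,0,0,-115,0],[-1,40,0,-120,0],[-1,40,0,-120,0]])

```text
clock: 8.95
position: [468.4, 185.6, 198.9]
ee_rot: [0.752, -0.66, 0.0, -0.001]
contact_force: [-0.2, -0.0, -0.6]
gripper_width: 85.3
grasp_force: 0.0
```

```bash
python3 - <<'E'
from h import *
st=arm.read_state();im=arm.get_image('wrist');p=np.load('vise.npy')
print(st['clock'],st['position'],st['contact_force'],st['gripper_width'],st['joints'])
c,s=np.cos(p[2]),np.sin(p[2])
W=lambda X:[p[0]+c*X[0]-s*X[1],p[1]+s*X[0]+c*X[1],X[2]]
big=cv2.resize(im[0:300,100:420],None,fx=2,fy=2,interpolation=cv2.INTER_CUBIC)
def L(P,col,closed=True):
    q=((np.array(P)-[100,0])*2).round().astype(int);cv2.polylines(big,[q],closed,col,1)
for y,cc in((21,(0,255,255)),): L([wproj(st,W((x,y,55))) for x in(-27,27)],cc,False)
a=np.linspace(0,6.28,40)
L([wproj(st,W((22*np.cos(t),-75+22*np.sin(t),104))) for t in a],(255,0,255))
for z,r in((117,22),(33,21),):L([wproj(st,W((r*np.cos(t),46+r*np.sin(t),z))) for t in a],(255,0,255))
cv2.imwrite('pics/ov4.png',big)
E
```

```text
8.95 [468.3561123  185.61914536 198.89850041] [-0.23256728 -0.04551717 -0.5880043 ] 85.28116149576435 [ 7.00023035e-01  2.05704592e-01 -3.34603142e-01 -1.37505218e-04
 -1.02811791e+00 -5.69841056e-01]
```

View pics/ov4.png

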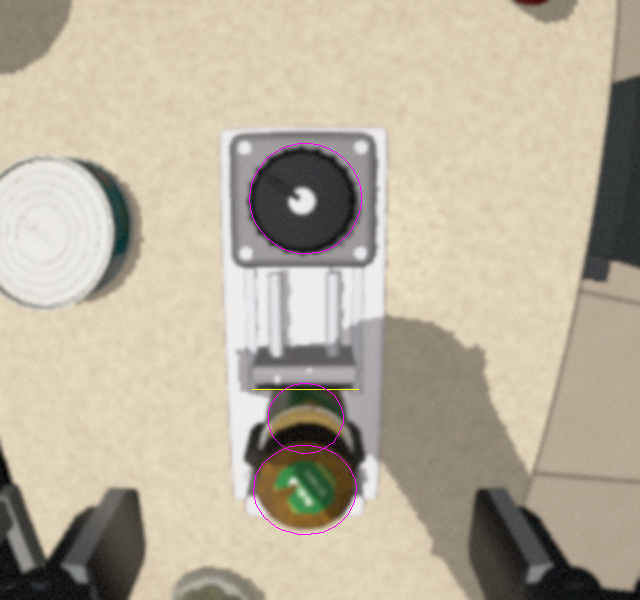

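The jar stands free and upright in the nest, matching the model circle. The knob centre is at about (303,200) in the crop, within 1 mm of the model, so knob ≈ (479,109). I'll go above the knob, rolling back to leave wrist range for the clockwise turn.

Emit:
drive_tool(targets=[[-1,8,0,0,-8.4],[-1,16,0,0,-16.8],[-1,24,0,0,-25.2],[-1,32,0,0,-33.6],[-1,40,0,0,-42],[-1,48,0,0,-50.4],[-1,56,0,0,-58.8],[-1,64,0,0,-67.2],[-1,72,0,0,-75.6],[-1,78,0,0,-84],[-1,78,0,0,-92.4],[-1,78,0,0,-100.8]])

```text
clock: 10.2
position: [478.3, 110.3, 196.4]
ee_rot: [0.987, 0.163, -0.001, 0.0]
contact_force: [-0.2, 0.2, -0.2]
gripper_width: 85.5
grasp_force: 0.0
```

Emit:
drive_tool(targets=[[-1,0,0,0,0],[-1,0,0,0,0],[-1,0,0,0,0]])

```text
clock: 10.5
position: [478.4, 110.4, 197.0]
ee_rot: [0.987, 0.159, -0.0, 0.0]
contact_force: [-0.1, 0.4, 1.0]
gripper_width: 85.6
grasp_force: 0.0
```

```bash
python3 - <<'E'
from h import *
st=arm.read_state();im=arm.get_image('wrist');cv2.imwrite('pics/w5.png',im)
Q=R.from_quat(st['ee_rot']).as_matrix()
print(st['clock'],st['position'],st['ee_rot'],st['joints'])
u,v=wproj(st,[479,108.7,104]);print('pred',u,v,Q.T@(np.array([479,108.7,88])-st['position']))
g=cv2.cvtColor(im,cv2.COLOR_BGR2GRAY)
m=(g<75).astype(np.uint8);n,l,s,c=cv2.connectedComponentsWithStats(m)
for i in range(1,n):
    if s[i,4]>300: print(s[i],c[i].round(1))
big=cv2.resize(im[80:300,100:420],None,fx=2,fy=2);a=np.linspace(0,6.28,40)
q=((np.array([wproj(st,[479+22*np.cos(t),108.7+22*np.sin(t),104]) for t in a])-[100,80])*2).round().astype(int);cv2.polylines(big,[q],True,(255,0,255),1)
cv2.imwrite('pics/ov5.png',big)
E
```

```text
10.5 [478.43448861 110.37839029 197.01741896] [ 9.87283935e-01  1.58966522e-01 -2.59926596e-04  9.54548472e-05] [ 5.58218548e-01  1.87171917e-01 -3.64059716e-01 -3.02903103e-05
 -1.02011789e+00  1.33188120e+00]
pred 254.66391800416386 192.66562761555224 [6.93606915e-02 1.75953302e+00 1.09017584e+02]
[ 455    0   57   84 3996] [486.6  40.2]
[386 108  30  31 412] [399.  125.9]
[110 121  37  67 913] [131.2 147.1]
[ 229  159   53   54 2085] [254.4 185.7]
[    0   200   512   184 43726] [236.1 333.4]
[ 457  241   55   53 1398] [482.1 264.3]
```

View pics/ov5.png

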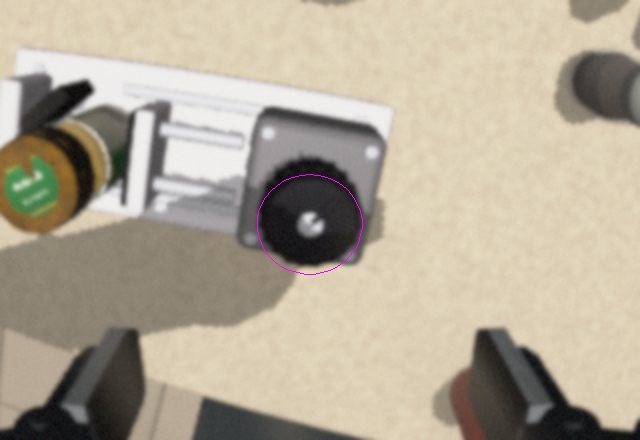

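The knob top is within about 2 mm of the prediction (its centre dot is at crop (311,224)), and the fingers straddle it freely. I'll descend open.

Emit:
drive_tool(targets=[[-1,1,2,30,0],[-1,1,2,60,0],[-1,1,2,85,0],[-1,1,2,105,0],[-1,1,2,118,0],[-1,1,2,126,0],[-1,1,2,126,0],[-0.3,1,2,126,0],[-0.15,1,2,126,0],[-0.15,1,2,126,0],[-0.15,1,2,126,0],[-0.15,1,2,126,0]])

```text
clock: 11.75
position: [480.2, 108.7, 71.7]
ee_rot: [0.987, 0.16, 0.0, -0.0]
contact_force: [0.2, 0.2, -0.1]
gripper_width: 49.2
grasp_force: 0.0
```

Emit:
drive_tool(targets=[[-0.08,0,0,0,0],[-0.06,0,0,0,0],[-0.05,0,0,0,0],[-0.05,0,0,0,0]])

```text
clock: 12.15
position: [480.1, 108.9, 71.5]
ee_rot: [0.987, 0.16, 0.0, -0.0]
contact_force: [-1.3, 2.2, 2.0]
gripper_width: 44.8
grasp_force: 1.1
```

Emit:
drive_tool(targets=[[-0.03,0,0,0,0],[-0.03,0,0,0,0],[-0.03,0,0,0,0]])

```text
clock: 12.45
position: [480.1, 109.2, 71.5]
ee_rot: [0.987, 0.16, 0.0, -0.0]
contact_force: [-3.9, 4.1, 3.9]
gripper_width: 43.6
grasp_force: 2.6
```

Emit:
drive_tool(targets=[[-0.03,0,-0.6,0,0],[-0.02,0,-0.6,0,0],[-0.01,0,-0.6,0,0],[-0.01,0,-0.6,0,0]])

```text
clock: 12.85
position: [480.1, 109.3, 71.5]
ee_rot: [0.987, 0.16, 0.0, -0.0]
contact_force: [-2.1, 3.6, 4.9]
gripper_width: 43.5
grasp_force: 18.2
```

Emit:
drive_tool(targets=[[0.01,0,0,0,0],[0.02,0,0,0,0],[0.02,0,0,0,0]])

```text
clock: 13.15
position: [480.1, 109.3, 71.7]
ee_rot: [0.987, 0.16, 0.0, -0.0]
contact_force: [-3.2, 3.0, 5.2]
gripper_width: 42.8
grasp_force: 49.6
```

Emit:
drive_tool(targets=[[0.0,0,-0.3,0,0],[0.0,0,-0.3,0,0]])

```text
clock: 13.35
position: [480.1, 109.4, 71.7]
ee_rot: [0.987, 0.16, 0.0, 0.0]
contact_force: [-1.2, 2.0, 5.7]
gripper_width: 43.3
grasp_force: 46.8
```

Emit:
drive_tool(targets=[[-0.005,0,-0.3,0,0],[-0.005,0,-0.3,0,0],[-0.005,0,-0.3,0,0]])

```text
clock: 13.65
position: [480.0, 109.4, 71.6]
ee_rot: [0.987, 0.16, 0.0, 0.0]
contact_force: [-1.7, -0.3, 5.4]
gripper_width: 43.0
grasp_force: 38.0
```

Grip is 38 N, about right. I'll turn slowly at first, watching the grip.

Emit:
drive_tool(targets=[[-0.005,0,0,0,4],[-0.005,0,0,0,8],[-0.005,0,0,0,12],[-0.005,0,0,0,16],[-0.005,0,0,0,20]])

```text
clock: 14.15
position: [480.0, 109.6, 71.6]
ee_rot: [1.0, -0.015, 0.0, 0.0]
contact_force: [-2.7, 0.7, 5.6]
gripper_width: 43.1
grasp_force: 38.2
```

```bash
python3 - <<'E'
from h import *
st=arm.read_state();print(st['wrist_torque'],st['joints'],st['grasp_force'],st['contact_force'])
E
```

```text
[0.29848804 0.43798589 0.29785061] [ 0.55545605  0.34908268 -0.52014922  0.00098862 -0.70124786  0.98525956] 38.169763684272766 [-2.73060754  0.65427446  5.63834056]
```

Emit:
drive_tool(targets=[[-0.005,0,0,0,6],[-0.005,0,0,0,12],[-0.005,0,0,0,18],[-0.005,0,0,0,24],[-0.005,0,0,0,30],[-0.005,0,0,0,36],[-0.005,0,0,0,42],[-0.005,0,0,0,48]])

```text
clock: 14.95
position: [480.3, 110.0, 71.7]
ee_rot: [0.907, -0.421, 0.001, -0.0]
contact_force: [-1.9, 1.6, 4.9]
gripper_width: 42.9
grasp_force: 38.0
```

```bash
python3 - <<'E'
from h import *
st=arm.read_state();print(st['wrist_torque'],st['joints'][5],st['grasp_force'],st['contact_force'])
im=arm.get_image('wrist');cv2.imwrite('pics/w6.png',im)
E
```

```text
[0.60867484 0.42163817 0.30054508] 0.14608428145598584 38.04319202899933 [-1.90502181  1.60896306  4.92993238]
```

View pics/w6.png

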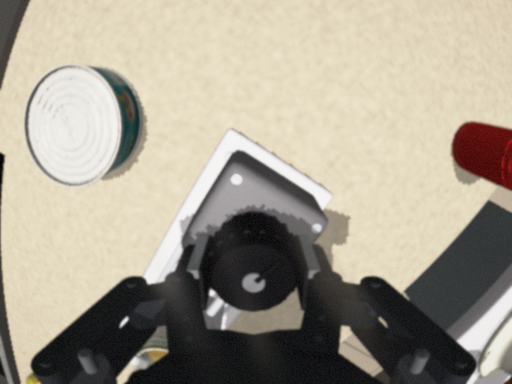

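The knob is centred between the fingers and its index mark keeps its direction relative to the hand, so it turns with the gripper.

Emit:
drive_tool(targets=[[-0.005,0,0,0,6],[-0.005,0,0,0,12],[-0.005,0,0,0,18],[-0.005,0,0,0,24],[-0.005,0,0,0,30]])

```text
clock: 15.5
position: [480.6, 110.2, 71.7]
ee_rot: [0.768, -0.641, 0.001, -0.001]
contact_force: [-1.9, 1.7, 4.9]
gripper_width: 42.7
grasp_force: 38.1
```

```bash
cat >t.py <<'E'
from h import *
st=arm.read_state();print(st['wrist_torque'],st['joints'][5],st['grasp_force'],st['contact_force'])
E
python3 t.py
```

```text
[0.61001375 0.21796629 0.4289416 ] -0.37723750795863525 38.12293767929077 [-1.89577066  1.74723129  4.87198709]
```

Emit:
drive_tool(targets=[[-0.005,0,0,0,5],[-0.005,0,0,0,10],[-0.005,0,0,0,15]])

```text
clock: 15.8
position: [480.7, 110.2, 71.7]
ee_rot: [-0.677, 0.736, -0.0, 0.001]
contact_force: [-0.9, 1.6, 3.8]
gripper_width: 42.9
grasp_force: 38.1
```

```bash
python3 t.py
```

```text
[0.5192499  0.16000954 0.07805934] -0.6391934174700825 38.10351490974426 [-0.87028532  1.59651481  3.78302696]
```

Torque peaked at 0.43 N m and has fallen to 0.08, so the clutch is giving. I'll carry it on into the notch.

Emit:
drive_tool(targets=[[-0.005,0,0,0,5],[-0.005,0,0,0,10],[-0.005,0,0,0,15]])

```text
clock: 16.1
position: [480.8, 110.2, 71.6]
ee_rot: [-0.575, 0.818, -0.0, 0.001]
contact_force: [0.6, 0.9, 3.5]
gripper_width: 43.2
grasp_force: 38.1
```

```bash
python3 t.py
```

```text
[ 0.55874792 -0.18809076 -0.01816841] -0.9013802227640031 38.076356649398804 [0.60978758 0.90364433 3.54933895]
```

Emit:
drive_tool(targets=[[-0.005,0,0,0,5],[-0.005,0,0,0,9],[-0.005,0,0,0,9]])

```text
clock: 16.4
position: [480.8, 110.1, 71.6]
ee_rot: [-0.511, 0.86, -0.0, 0.001]
contact_force: [0.6, 0.4, 3.9]
gripper_width: 43.4
grasp_force: 38.1
```

```bash
python3 t.py
```

```text
[ 0.22687905 -0.15940708 -0.12237831] -1.055003205722589 38.069427609443665 [0.64859079 0.3604355  3.90518216]
```

Emit:
drive_tool(targets=[[-0.005,0,0,0,4],[-0.005,0,0,0,8],[-0.005,0,0,0,8]])

```text
clock: 16.7
position: [480.9, 110.1, 71.7]
ee_rot: [-0.45, 0.893, -0.0, 0.001]
contact_force: [2.1, -0.3, 4.4]
gripper_width: 43.1
grasp_force: 38.0
```

```bash
python3 t.py
```

```text
[ 0.20398699 -0.71072965  0.13752121] -1.1926013690601094 38.0293607711792 [ 2.10830149 -0.26154092  4.35374959]
```

The torque went from a pull of -0.12 to +0.14 N m, so the knob is through the next notch and the click is made. I'll release and rise.

Emit:
drive_tool(targets=[[-0.05,0,0,0,0],[-0.3,0,0,0,0],[-1,0,0,0,0],[-1,0,0,0,0],[-1,0,0,0,0],[-1,0,0,-10,0],[-1,0,0,-35,0],[-1,0,0,-70,0],[-1,0,0,-105,0],[-1,0,0,-130,0],[-1,0,0,-130,0],[-1,0,0,-130,0]])

```text
clock: 17.9
position: [479.6, 109.8, 202.2]
ee_rot: [-0.449, 0.893, 0.0, 0.001]
contact_force: [0.3, -0.7, 0.0]
gripper_width: 85.6
grasp_force: 0.0
```

```bash
python3 t.py; python3 - <<'E'
from h import *
st=arm.read_state();im=arm.get_image('wrist');p=np.load('vise.npy')
c,s=np.cos(p[2]),np.sin(p[2])
W=lambda X:[p[0]+c*X[0]-s*X[1],p[1]+s*X[0]+c*X[1],X[2]]
b=cv2.resize(im,(768,576));a=np.linspace(0,6.28,40)
for y,col in((50,(255,0,255)),(46,(255,255,0))):
    q=(np.array([wproj(st,W((22*np.cos(t),y+22*np.sin(t),117))) for t in a])*1.5).round().astype(int);cv2.polylines(b,[q],True,col,1)
cv2.imwrite('pics/w7.png',b)
E
```

```text
[-0.05845982  0.00257086 -0.00588071] -1.194354170483307 0.0 [ 0.31098987 -0.66066798  0.03115772]
```

View pics/w7.png

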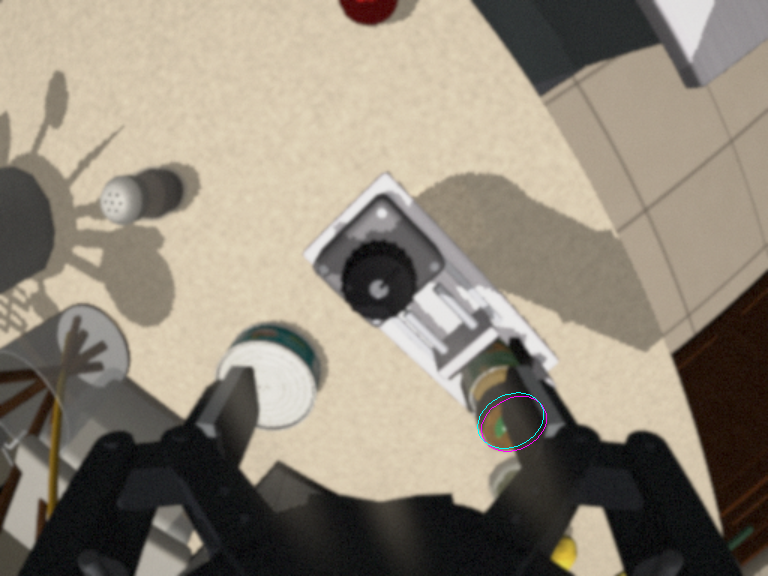

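The jaw is closed against the upright jar in the V (crop (490,370)), the lid matches the nest circle, and the robot is clear. I'll hand it in.

```bash
python3 -c "
from bench import arm
print(arm.job_done())"
```

```text
the job is handed in; nothing more can be done
None
```

The spice jar is clamped upright in the vise nest after one clutch click, read from the wrist torque (0.43 N m peak, then −0.12, then +0.14), and the job is handed in at about 18 s with no verdict returned; the grip on the knob briefly reached about 50 N per finger, right at the 100 N limit, before I eased it to 38 N.

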